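# Gauge the thickness of a shadow-puppet limb blank

## Robot

A 6-joint arm with a two-finger parallel gripper is mounted at the origin on the work surface. World frame = base frame: x ahead of the robot, y to its left, z up, the work surface at z = 0. Lengths are in m, angles in rad, forces in N, time in s.
With the tool pointing down it reaches from about 0.3 to 0.775 m from the base axis. Payload 14.6 kg.
Tool frame: the origin (TCP) lies on the centre line of the jaws, within the pads' length; the fingertips stand 19 mm ahead of it and the grasp point (between the pads) is the TCP; y points along the fingers, x is the direction in which the jaws open and shut, and the axes are right-handed (so a half turn about y gives the same grasp; the last joint's range is limited). The gripper opens to 94 mm and grips with 3 to 60 N. Pads are 16 mm wide; open, the fingers measure 119 mm over their backs; the gripper's body (75 mm by 177 mm) begins 78 mm behind the grasp point.
Start: joints at [-1.333, 0.3, 1.521, -0, 1.321, -0.067], TCP at [0.165, -0.525, 0.224] pointing down, gripper open.
Joint ranges: [-3.03, 3.03], [-0.79, 2.21], [0.23, 2.52], [-1.04, 4.18], [0, 3.07], [-2.55, 2.55]. Speed limits (rad/s): [2.22, 2.22, 2.57, 3.14, 3.14, 3.14].

## Interface

Orientations are given as [roll, pitch, yaw] about the fixed x, y, z axes, in that order (R = Rz(yaw) Ry(pitch) Rx(roll)).
In Python, from station import ctrl, optics gives the robot as it stands.
- The arm moves only by the tool jog_arm, never from a script. Its argument "targets" is a list of rows, each a list of 3 entries, a list of its own where there are three numbers: the finger opening in cm, from 0 to 9.4, then the shift along the tool's x, y, z in cm, then the turn about the tool's y in rad. A call has 1 to 10 rows; each row is the pose to reach, as a shift and turn from the pose commanded when the call began, along the tool's axes at that moment; what a row does not reach only later rows make up. A row lasts 1/10 s, in which the tool goes at most 50 mm and 8.59 degrees, less where a joint would pass 70% of its speed; a pose out of reach is approached as far as the arm can. A call with a gripper value outside its range is refused whole. The fingers move at their own pace and stop on an object; "grip_force" is the grip in N (left out, the last holds). Time passes only in rows, so rows that repeat a pose let the fingers close. It gives the time, the measured TCP pose, the force and the opening at its end, in the units of the state.
- ctrl.get_obs(): the state, without advancing time (a new reading comes with each control period).
- optics.camera(name): name is "scene" or "side" or "wrist"; returns a dict with "img" (420x560x3 uint8, red, green, blue), "range_z" (420x560 float32, m along the optical axis (not along the pixel's ray), 0 where there is no reading), "camera_matrix" (3x3 intrinsics, pixels), "world_to_cam" (4x4, takes a point from world to camera coordinates); the wrist camera has in their place "mount" (4x4, takes a point from camera to tool coordinates, whose origin is the TCP and whose axes are the tool frame's). Camera axes: x right, y up, looking along -z (the intrinsics and any distortion apply to the point x, -y, -z); pixel columns grow to the right and rows downward; lengths in m; the calibration is good to about 2 mm. A picture is of the moment at which its call begins: read the wrist's pose just before it.
- ctrl.hand_in(): hands the job in, once; it reports no verdict.
The state is a dict: "time_s": time; "qpos": joint angles; "joint_vel": joint speeds; "tau": joint torques, N m; "ee_pos": TCP position; "eef_rot": TCP orientation; "force": force on the tool from outside, world axes, zero at the start; "moment": the same for the moment, N m; "grip_width": finger opening in m.
Only numpy, scipy, OpenCV 4.12 (cv2) and the standard library are available. Lean on these libraries where they do the work, as an engineer would, in place of code of your own. Each camera call takes 0.05 s, during which the arm holds its last target. There are 200 camera calls.

## Task

Lay the puppet limb blank with one round head flat on the thickness gauge's rest, head first and pushed home against both stop pins, and let go of it. Then turn the ratchet cap on top of the thimble clockwise until the ratchet slips on the clamped head, stopping before it has slipped a quarter turn, without leaning on the screw. Let go, leave the blank clamped there, and leave the other blanks alone.

Things in the scene. Friction and masses are not known exactly. Their poses are not given: they have to be found in the camera images.
- limb: the limb blank to gauge, stiff pale hide board 7 mm thick, 40 g, flat on the bench: a straight tail 22 mm wide and 102 mm long with ONE round head 30 mm in diameter at its +x end, 124 mm overall. Origin: underside, middle of the length (about its centre of mass); x along the blank towards the head, z up
- head (a point): centre of the limb blank's round head, on its upper face: 47 mm from the origin along +x, 7 mm above the underside. Axes as the blank's
- grip (a point): a good place to take the blank: on the tail's centre line, 80 mm behind the head's centre, at half thickness; pinch across the 22 mm width (along the blank's y)
- double: another blank of the same board, with a round head at BOTH ends, 128 mm long; leave alone. Origin: centre of underside
- plume: another blank of the same board, a broad 46 mm plume on a narrow 14 mm stem; leave alone. Origin: centre of underside
- gauge: thickness gauge, a stand fixed to the bench. Origin on the bench under the spindle axis, z up; the blank goes in along the gauge's +x. Base plate 14 mm high (x -65 to +35, y -55 to +75 mm). A column (x +-13, y +38 to +62 mm) carries an arm (x +-13, y -18 to +62 mm, z 74 to 94 mm) over the rest
- rest (a point): point on the rest's top face on the spindle axis, 40 mm above the bench; axes as the gauge's. The flat steel rest spans x -65 to +35, y -28 to +28 mm; a blank that lies home overhangs it at -x. Two stop pins, 6 mm thick, 10 mm high, stand on it at x +15, y +-10 mm: a 30 mm head pushed against both has its centre on the spindle axis
- spindle: upright measuring spindle, a 10 mm steel rod with a ball tip, on the gauge's z axis. Origin: lowest point of the tip, at the start 52 to 56 mm above the bench. It does not turn; the screw lowers it 3.5 mm per radian of the thimble turning clockwise seen from above, down to 41 mm at most
- thimble: plain aluminium thimble, 28 mm diameter, 20 mm high; origin at the centre of its underside, 50 mm above the spindle tip; it sinks with the spindle. Its x axis is marked by a black line on top and side. Turning it takes about 0.06 N m; it stays where it is left (14 N on the tip does not drive it back), but about 17 N straight down on cap or thimble pushes it down
- ratchet: dark knurled ratchet cap, 20 mm diameter, 32 mm high, coaxial on the thimble's top; origin: centre of its underside, 70 mm above the spindle tip. White line along its x axis, in line with the thimble's black line at the start. Turned clockwise it takes the thimble along and sinks 3.5 mm per radian; above 0.105 N m it slips and turns without sinking
- cap_top (a point): centre of the ratchet cap's top face, 32 mm above its underside. With no push or pull on the screw the ratchet slips when the spindle presses with about 14 N; pulling up on the cap while turning makes it slip too soon, pushing down adds to the press on the blank (over 24 N is too much)

How it is judged:
On the way, in this order (a step that is already met when the one before it is completed fails the run):
1. the limb blank lies flat on the rest, home against the pins, let go, spindle not yet pressing (horizontal distance between head and rest below 0.0035 m and angle between the x axis of limb and the x axis of gauge, either way round below 0.17 rad and angle between limb's own z axis and vertical below 0.05 rad and z of head in the frame of rest below 0.009 m and contact force between the fingers and limb below 0.2 N and contact force between spindle and limb below 0.5 N), for 0.2 s.
2. the ratchet has slipped on the thimble (over 14 degrees) while the spindle presses on the blank with over 7 N (angle between the x axis of ratchet and the x axis of thimble, either way round above 0.25 rad and contact force between spindle and limb above 7 N), for 0.2 s.
At the end, for the whole second after the job is handed in: The limb blank lies flat on the rest (within 0.05 rad, along the gauge's x within 0.17 rad), its head's centre within 4 mm of the spindle axis, clamped by the spindle with over 5 N, the ratchet cap slipped on the thimble by more than 0.2 rad, everything at rest and let go (horizontal distance between head and rest below 0.004 m and angle between the x axis of limb and the x axis of gauge, either way round below 0.17 rad and angle between limb's own z axis and vertical below 0.05 rad and z of head in the frame of rest between 0.004 and 0.009 m and contact force between spindle and limb above 5 N and angle between the x axis of ratchet and the x axis of thimble, either way round above 0.2 rad and linear speed of limb below 0.02 m/s); the robot touches nothing.
It fails at once if the spindle presses on the blank with over 24 N (leaning on the screw, or turning the thimble past the ratchet) (contact force between spindle and limb above 24 N).
It fails at once if the ratchet has slipped a quarter turn (over 1.48 rad) (angle between the x axis of ratchet and the x axis of thimble, either way round above 1.48 rad).
It fails at once if another blank is moved by over 20 mm (distance of any of double, plume from where it was at the start of the episode above 0.02 m).
It also fails if it takes over 72 s, if anything falls off the work surface, if the arm or the gripper's body presses on something with over 40 N, if the wrist force passes 120 N, or if a joint passes its speed limit or range.

## Working session

There is one attempt and no reset: what is moved stays moved. The work goes in short steps, Python scripts to look and compute and a tool call to move; the robot and the scene stay as the last step left them, time stands still between calls to the robot, and variables do not carry over. Pictures are saved under pics/ and viewed, about 8 in all and at most 12, crops included, and the job is handed in when it is done.

Besides the shell and the picture viewer there is one more tool, called by a JSON object that holds its "name" and its "arguments", one argument or row to a line. jog_arm: Moves the arm, as the interface text tells. Its arguments: {"type":"object","properties":{"targets":{"type":"array","items":{"type":"array"}},"grip_force":{"type":"number"}},"required":["targets"]}

```bash
ls; mkdir -p pics; python3 - <<'E'
from station import ctrl, optics
import cv2,numpy as np
o=ctrl.get_obs(); print({k:np.round(v,4).tolist() for k,v in o.items()})
ims=[]
for n in("scene","side"):
    c=optics.camera(n); np.savez(f"pics/{n}.npz",**{k:v for k,v in c.items() if isinstance(v,np.ndarray)})
    print(n,[k for k in c],np.round(c["camera_matrix"],1).tolist(),np.round(c["world_to_cam"],3).tolist())
    cv2.imwrite(f"pics/{n}0.png",c["img"][:,:,::-1])
E
```

```text
pics
{'time_s': 0.0, 'qpos': [-1.3326, 0.3005, 1.5216, 0.0, 1.3207, -0.0666], 'joint_vel': [-0.0013, -0.0016, -0.0006, -0.0013, -0.0018, -0.0005], 'tau': [0.0028, -53.1803, -35.2735, 0.0709, 0.0244, -0.0001], 'ee_pos': [0.165, -0.5244, 0.2239], 'eef_rot': [-1.5707, 0.0011, -1.266], 'force': [0.8188, -0.5735, -0.6378], 'moment': [-0.0096, -0.0142, -0.001], 'grip_width': 0.0941}
scene ['img', 'range_z', 'camera_matrix', 'world_to_cam'] [[520.3, 0.0, 286.7], [0.0, 520.3, 211.5], [0.0, 0.0, 1.0]] [[0.589, 0.808, 0.006, -0.235], [-0.451, 0.323, 0.832, 0.163], [0.67, -0.493, 0.555, -1.343], [0.0, 0.0, 0.0, 1.0]]
side ['img', 'range_z', 'camera_matrix', 'world_to_cam'] [[511.8, 0.0, 274.7], [0.0, 511.8, 217.4], [0.0, 0.0, 1.0]] [[-0.979, -0.202, 0.005, 0.507], [0.123, -0.574, 0.81, -0.227], [-0.16, 0.794, 0.587, -0.804], [0.0, 0.0, 0.0, 1.0]]
```

View pics/scene0.png

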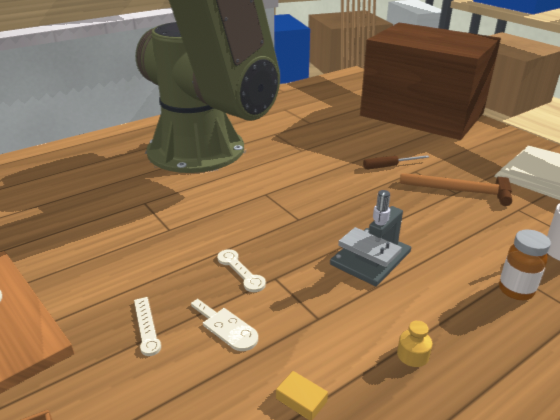

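View pics/side0.png

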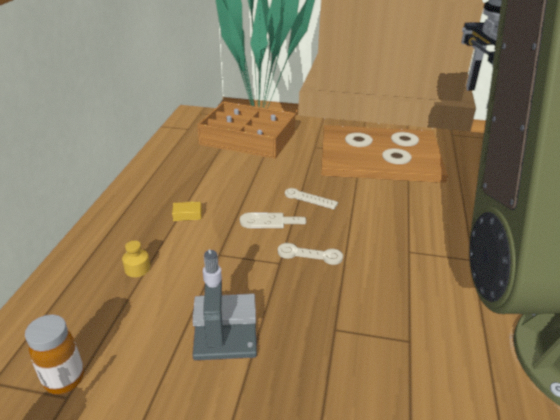

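```bash
cat > h.py <<'E'
import numpy as np,cv2
def cloud(c,T=None):
    K=c["camera_matrix"];d=c["range_z"];v,u=np.mgrid[:d.shape[0],:d.shape[1]]
    P=np.stack([(u-K[0,2])/K[0,0]*d,-(v-K[1,2])/K[1,1]*d,-d,np.ones_like(d)],-1)
    if T is None:T=np.linalg.inv(c["world_to_cam"])
    W=(P@T.T)[...,:3];W[d<=0]=np.nan
    return W
def rect(p):
    r=cv2.minAreaRect((p[:,:2]*1000).astype(np.float32));return np.round(r[0],1),np.round(r[1],1),round(r[2],1)
E
python3 - <<'E'
import numpy as np;from h import *
for n,seeds in (("scene",dict(limb=(147,320),head=(150,346),rest=(370,245),base=(372,272),cap=(383,194),double=(240,268),plume=(232,328))),
 ("side",dict(limb=(315,198),head=(292,193),rest=(240,308),base=(225,345),cap=(210,254),double=(310,253),plume=(265,220)))):
    c=dict(np.load(f"pics/{n}.npz"));W=cloud(c);im=c["img"].astype(int)
    for k,(u,v) in seeds.items(): print(n,k,np.round(W[v,u]*1000,1),im[v,u])
    g=W[seeds["rest"][1],seeds["rest"][0]]
    near=np.linalg.norm(W[...,:2]-g[:2],axis=-1)<0.12
    for a,b in((.036,.044),(.010,.018),(.088,.098)):
        p=W[near&(W[...,2]>a)&(W[...,2]<b)];print(' z',a,b,len(p),np.median(p[:,2]) if len(p) else 0,rect(p) if len(p)>5 else'')
    p=W[near&(W[...,2]>.125)];print(' hi',len(p),p.max(0),np.median(p,0))
    for k in("limb","double","plume"):
        pale=(im.min(-1)>120)&(np.ptp(im,axis=-1)<90)
        nn,l=cv2.connectedComponents(pale.astype(np.uint8));u,v=seeds[k]
        p=W[l==l[v,u]];print(' ',k,len(p),rect(p),np.nanmedian(p[:,2]),np.round(np.nanmean(p,0),4))
E
```

```text
scene limb [ 502.1 -351.6    5.2] [240 234 214]
scene head [ 556.5 -370.3    6.5] [242 237 218]
scene rest [596.3  42.1  38.7] [121 124 126]
scene base [634.5  13.4  15.5] [63 70 70]
scene cap [611.6  42.  155. ] [196 202 204]
scene double [ 480.9 -164.2    6.9] [196 183 158]
scene plume [ 596.5 -250.8    5.7] [243 238 220]
 z 0.036 0.044 1098 0.03933436725163664 (array([589.4,  57.1]), array([100.5,  88.4]), 16.0)
 z 0.01 0.018 1065 0.013251927987719347 (array([591.4,  52.4]), array([ 99.8, 131.7]), 15.3)
 z 0.088 0.098 290 0.09284819337081968 (array([603.2,  67.9]), array([26.8, 82.5]), 16.5)
 hi 236 [0.61894399 0.05741781 0.1553484 ] [0.61228245 0.04233054 0.14394646]
  limb 917 (array([ 504.7, -357.5]), array([ 20.9, 135.7]), 71.5) 0.006349792297152601 [ 0.5159 -0.3584  0.006 ]
  double 786 (array([ 476.7, -161.5]), array([138. ,  43.1]), 0.2) 0.006080403981051141 [ 0.4851 -0.1641  0.0055]
  plume 1591 (array([ 572.3, -258.4]), array([141.8,  42.9]), 23.3) 0.006286974597149664 [ 0.5895 -0.2546  0.006 ]
side limb [ 496.9 -352.2    8.9] [190 184 165]
side head [ 552.  -365.3    6.4
[... 237 characters left out ...]
3 185]
 z 0.036 0.044 1212 0.04101089895339438 (array([589.2,  62.7]), array([99.9, 92.4]), 14.4)
 z 0.01 0.018 1544 0.014939587599287374 (array([581.5,  89.1]), array([100. ,  63.4]), 15.3)
 z 0.088 0.098 536 0.09482269544908173 (array([601.1,  73.6]), array([26.1, 77.9]), 15.3)
 hi 294 [0.61720876 0.06478249 0.15751192] [0.60518511 0.05644187 0.14700565]
  limb 470 (array([ 509.8, -359.8]), array([ 32.8, 131.9]), 64.7) 0.007409552743081416 [ 0.5088 -0.3536  0.0065]
  double 759 (array([ 483.3, -159.5]), array([ 48.5, 129.8]), 82.3) 0.007523963633631947 [ 0.4797 -0.16    0.0067]
  plume 824 (array([ 576.7, -260.8]), array([138.2,  66. ]), 15.1) 0.007737520855687463 [ 0.5838 -0.2503  0.0071]
```

Scene view: one-headed limb at (147,320), head at (150,346), double at (240,268), plume at (232,328), gauge at (370,245). Side view: limb (315,198), head (292,193), gauge (240,308), cap (210,254). Next I move above the limb for a wrist look.

{"name": "jog_arm", "arguments": {
  "targets": [
    [5,[-0.7,0,4.5],0.08],
    [5,[-1.5,0,9],0.16],
    [5,[-2.2,0,13.5],0.24],
    [5,[-3,0,18],0.32],
    [5,[-3.7,0,22.5],0.4],
    [5,[-4.4,0,27],0.47],
    [5,[-5,0,31.5],0.55],
    [5,[-5.8,0,35],0.624],
    [5,[-5.8,0,35],0.624],
    [5,[-5.8,0,35],0.624]
  ]
}}

```text
time_s: 1.1
ee_pos: [0.4816, -0.3639, 0.2239]
eef_rot: [-1.572, 0.0, -1.888]
force: [0.1, 0.3, -0.3]
grip_width: 0.0503
```

```bash
cat >> h.py <<'E'
from scipy.spatial.transform import Rotation as Ro
def wrist(name):
    from station import ctrl,optics
    o=ctrl.get_obs();c=optics.camera("wrist")
    T=np.eye(4);T[:3,:3]=Ro.from_euler("xyz",o["eef_rot"]).as_matrix();T[:3,3]=o["ee_pos"]
    c["T"]=T@c["mount"];cv2.imwrite(f"pics/{name}.png",c["img"][:,:,::-1])
    np.savez(f"pics/{name}.npz",**{k:v for k,v in c.items() if isinstance(v,np.ndarray)})
    print("t",o["time_s"],"ee",np.round(o["ee_pos"],4),np.round(o["eef_rot"],4),"F",np.round(o["force"],2),"M",np.round(o["moment"],3),"w",round(float(o["grip_width"]),4))
    return c,cloud(c,c["T"])
def pale(c,W,zlo=.003,zhi=.013):
    im=c["img"].astype(int);m=(im.min(-1)>110)&(np.ptp(im,axis=-1)<90)&(W[...,2]>zlo)&(W[...,2]<zhi)
    n,l,s,_=cv2.connectedComponentsWithStats(m.astype(np.uint8))
    for i in range(1,n):
        if s[i,4]>300:
            p=W[l==i];print("pale",s[i],rect(p),"z",round(float(np.median(p[:,2])),4),"mean",np.round(p.mean(0),4))
E
python3 - <<'E'
from h import *
c,W=wrist("w1");print(np.round(c["mount"],3).tolist(),np.round(c["camera_matrix"],1).tolist());pale(c,W)
E
```

```text
t 1.1 ee [ 0.4816 -0.3639  0.2239] [-1.5718e+00  3.0000e-04 -1.8880e+00] F [ 0.09  0.27 -0.29] M [ 0.031  0.035 -0.01 ] w 0.0503
[[1.0, 0.001, -0.0, 0.001], [-0.0, 0.237, -0.971, -0.161], [-0.001, 0.971, 0.237, 0.069], [0.0, 0.0, 0.0, 1.0]] [[349.1, 0.0, 279.8], [0.0, 349.1, 208.4], [0.0, 0.0, 1.0]]
pale [ 107   74   91  123 4449] (array([ 573.9, -257.1]), array([139.6,  46.8]), 12.0) z 0.0078 mean [ 0.587  -0.255   0.0077]
pale [ 249  108   30  115 2412] (array([ 507.7, -355.5]), array([ 29.5, 123.6]), 72.3) z 0.0078 mean [ 0.5109 -0.3584  0.0078]
pale [  79  190   67   85 1963] (array([ 488.1, -164.2]), array([110.2,  38.2]), 0.0) z 0.0077 mean [ 0.496  -0.1653  0.0076]
```

View pics/w1.png

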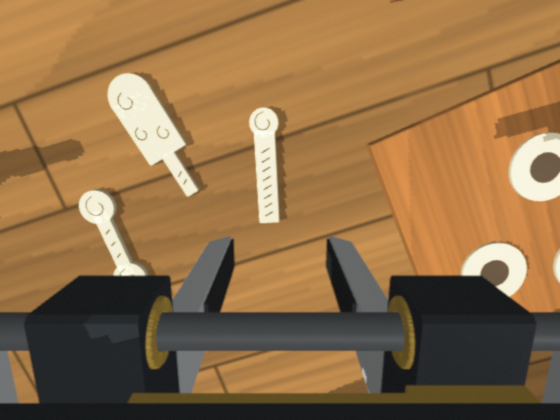

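w1 shows the limb at px (249–279, 108–223), head up at (264,122); plume at (150,130), double at (110,230). Limb centre is about (507.7, -355.5) mm, yaw -17.7°. I'll go down over the grip point and look again for the second viewpoint.

{"name": "jog_arm", "arguments": {
  "targets": [
    [5,[-0.8,3,-0.5],-0.008],
    [5,[-1.58,7,-1.08],-0.008],
    [5,[-1.58,11,-1.08],-0.008],
    [5,[-1.58,14,-1.08],-0.008],
    [5,[-1.58,14,-1.08],-0.008],
    [5,[-1.58,14,-1.08],-0.008]
  ]
}}

```text
time_s: 1.75
ee_pos: [0.4758, -0.3468, 0.0855]
eef_rot: [-1.57, -0.0, -1.883]
force: [-0.1, 0.1, 0.7]
grip_width: 0.0499
```

```bash
python3 - <<'E'
from h import *
c,W=wrist("w2");pale(c,W)
E
```

```text
t 1.75 ee [ 0.4758 -0.3468  0.0855] [-1.5704e+00 -2.0000e-04 -1.8829e+00] F [-0.07  0.1   0.69] M [ 0.071 -0.063 -0.012] w 0.0499
pale [   25    23   148   198 11416] (array([ 574.1, -256.9]), array([140.,  47.]), 11.5) z 0.0078 mean [ 0.5882 -0.2549  0.0078]
pale [ 253   81   46  180 5820] (array([ 507.7, -356.4]), array([ 29.6, 124.4]), 73.3) z 0.0078 mean [ 0.5125 -0.3588  0.0078]
pale [   0  210   57   94 2812] (array([ 507.1, -162.5]), array([33.6, 72.3]), 76.8) z 0.0078 mean [ 0.5121 -0.1661  0.0077]
```

View pics/w2.png

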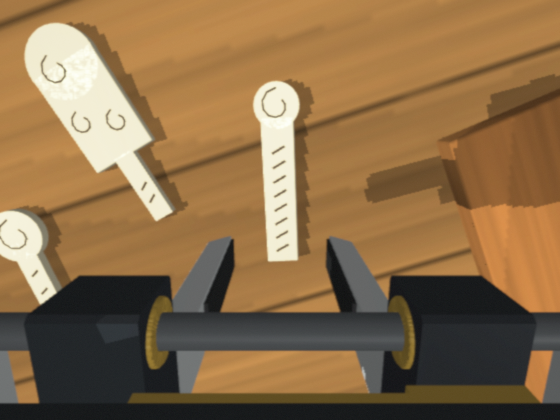

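w2: limb at px (253–299, 81–261), head (276,104), tail end (282,261), centred between the jaws. Down and grip.

{"name": "jog_arm", "arguments": {
  "targets": [
    [5,[-0.05,3,0],-0.015],
    [5,[-0.05,5,0],-0.015],
    [5,[-0.05,6,0],-0.015],
    [5,[-0.05,6.5,0],-0.015],
    [5,[-0.05,6.5,0],-0.015],
    [2,[-0.05,6.5,0],-0.015],
    [1.5,[-0.05,6.5,0],-0.015],
    [1.5,[-0.05,6.5,0],-0.015],
    [1.5,[-0.05,6.5,0],-0.015],
    [1.5,[-0.05,6.5,0],-0.015]
  ],
  "grip_force": 15
}}

```text
time_s: 2.8
ee_pos: [0.4765, -0.3455, 0.0198]
eef_rot: [-1.57, -0.0, -1.867]
force: [-0.9, -0.4, 3.7]
grip_width: 0.0217
```

{"name": "jog_arm", "arguments": {
  "targets": [
    [1.5,[0,-2,0],0],
    [1.5,[0,-6,0],0],
    [1.5,[-3,-10,-1],-0.06],
    [1.5,[-7,-14,-2],-0.12],
    [1.5,[-11,-18,-3],-0.18],
    [1.5,[-15,-22,-4],-0.24],
    [1.5,[-19.5,-23,-5.2],-0.32],
    [1.5,[-24,-23,-6.5],-0.4],
    [1.5,[-28.5,-23,-7.7],-0.47],
    [1.5,[-32,-23,-8.7],-0.53]
  ]
}}

```text
time_s: 3.8
ee_pos: [0.4862, -0.0119, 0.25]
eef_rot: [-1.57, -0.0, -1.334]
force: [0.1, 0.3, -1.0]
grip_width: 0.0221
```

```bash
python3 - <<'E'
from h import *
c,W=wrist("w3");z=c["T"]
ee=W
import numpy as np
for a,b in((.036,.044),(.010,.018),(.088,.098)):
    m=(W[...,2]>a)&(W[...,2]<b)&(np.abs(W[...,0]-.6)<.13)&(np.abs(W[...,1]-.05)<.13)
    n,l,s,_=cv2.connectedComponentsWithStats(m.astype(np.uint8))
    if n>1:
        p=W[m];print(a,len(p),np.median(p[:,2]),rect(p))
m=(W[...,2]>.145)&(W[...,2]<.165);p=W[m];print("cap",len(p),rect(p) if len(p)>4 else 0)
E
```

```text
t 3.8 ee [ 0.4862 -0.0119  0.25  ] [-1.5699e+00 -3.0000e-04 -1.3341e+00] F [ 0.06  0.29 -1.03] M [-0.013 -0.015 -0.056] w 0.0221
0.036 2519 0.04082685571872402 (array([588.2,  59.9]), array([100.9,  87. ]), 13.5)
0.01 3193 0.01474529412961284 (array([589. ,  53.4]), array([100.1, 130.3]), 15.3)
0.088 2192 0.09454825058298877 (array([600.1,  68.7]), array([26.6, 80.2]), 14.8)
cap 858 (array([605.8,  47.3]), array([20.1, 20.5]), 42.5)
```

View pics/w3.png

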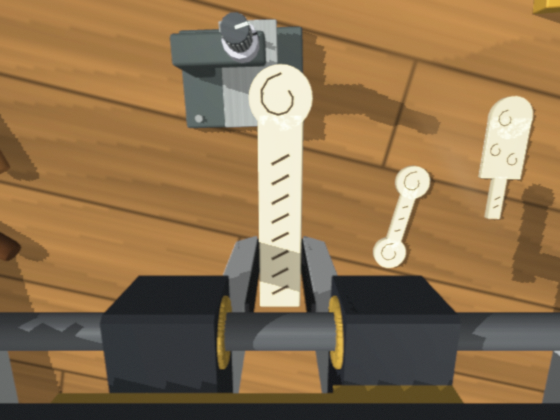

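w3: blank held straight, head at (280,96), tail end (280,305); gauge at upper left, cap at (237,28). Compute head position in the tool frame.

```bash
cat >> h.py <<'E'
def held(name,ee,yaw,zlo,zhi):
    c=dict(np.load(f"pics/{name}.npz"));W=cloud(c,c["T"]);im=c["img"].astype(int)
    m=(im.min(-1)>130)&(np.ptp(im,axis=-1)<70)&(W[...,2]>zlo)&(W[...,2]<zhi)
    n,l,s,_=cv2.connectedComponentsWithStats(m.astype(np.uint8));i=1+s[1:,4].argmax()
    p=W[l==i]-ee;x=np.array([np.cos(yaw),np.sin(yaw),0]);z=np.array([-np.sin(yaw),np.cos(yaw),0])
    q=np.stack([p@x,p@z],1)*1000
    h=q[q[:,1]>q[:,1].max()-15]
    prof=[(b,round(float(np.mean([a.min(),a.max()])),1),round(float(np.ptp(a)),1)) for b in range(-30,105,8) for a in [q[(q[:,1]>b)&(q[:,1]<b+4),0]] if len(a)>3]
    print("z range along tool z",q[:,1].min(),q[:,1].max(),"height",[round(float(np.median(p[(p@z*1000>b)&(p@z*1000<b+10),2])*1000),1) for b in (20,50,80)]);print(prof);print(rect(q/1000))
E
python3 - <<'E'
from h import *
held("w3",np.array([.4862,-.0119,.25]),-1.3341,.215,.255)
c=dict(np.load("pics/w3.npz"));W=cloud(c,c["T"]);p=W[(W[...,2]>.15)&(W[...,2]<.165)];print("captop",np.median(p,0))
m=(W[...,2]>.1)&(W[...,2]<.15)&(np.hypot(W[...,0]-.606,W[...,1]-.047)<.025);print(np.histogram(W[m][:,2],bins=10))
E
```

```text
z range along tool z -29.97006456299582 94.8237213038707 height [-12.0, -12.0, -12.1]
[(-30, 1.0, 21.4), (-22, 1.0, 21.3), (-14, 1.3, 20.4), (-6, 1.3, 20.3), (2, 1.6, 20.6), (10, 1.0, 21.4), (18, 1.0, 21.2), (26, 1.3, 21.6), (34, 1.1, 21.8), (42, 1.1, 21.6), (50, 1.1, 21.4), (58, 1.4, 21.6), (66, 1.1, 21.8), (74, 1.1, 29.2), (82, 1.3, 29.3), (90, 1.5, 21.1)]
(array([-0.5, 32.5]), array([124.7,  29.5]), 87.7)
captop [0.60573646 0.046874   0.15518222]
(array([ 32,  38,  35, 103, 265,  43,  35,  41,  40,  55]), array([0.10447439, 0.10900997, 0.11354555, 0.11808113, 0.12261671,
       0.12715229, 0.13168787, 0.13622345, 0.14075903, 0.14529461,
       0.14983019]))
```

{"name": "jog_arm", "arguments": {
  "targets": [
    [1.5,[-1.3,2,-1],-0.028],
    [1.5,[-2.61,5,-1.96],-0.028],
    [1.5,[-2.61,9,-1.96],-0.028],
    [1.5,[-2.61,13,-1.96],-0.028],
    [1.5,[-2.61,16,-1.96],-0.028],
    [1.5,[-2.61,17.5,-1.96],-0.028],
    [1.5,[-2.61,17.5,-1.96],-0.028],
    [1.5,[-2.61,17.5,-1.96],-0.028]
  ]
}}

```text
time_s: 4.65
ee_pos: [0.4617, 0.0069, 0.075]
eef_rot: [-1.57, -0.0, -1.309]
force: [0.5, 0.3, 0.8]
grip_width: 0.0214
```

```bash
python3 - <<'E'
from h import *
c,W=wrist("w4");held("w4",np.array([0,0,0]),-1.306,.045,.1)
E
```

```text
t 4.65 ee [0.4617 0.0069 0.075 ] [-1.5704e+00 -1.0000e-04 -1.3090e+00] F [0.45 0.34 0.78] M [ 0.024 -0.01   0.015] w 0.0214
z range along tool z 417.5071098405637 541.8946722498811 height [nan, nan, nan]
[]
(array([115.7, 479.7]), array([124.4,  29.6]), 90.0)
  return _methods._mean(a, axis=axis, dtype=dtype,
  ret = ret.dtype.type(ret / rcount)
```

View pics/w4.png

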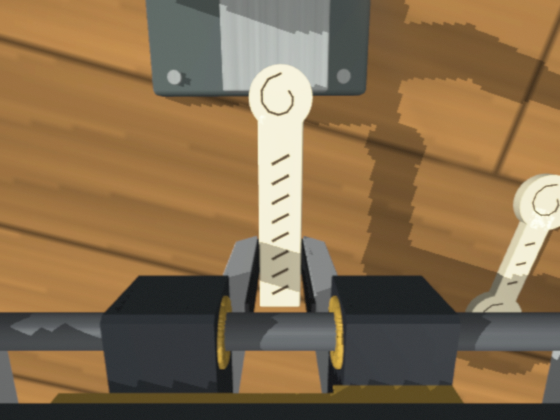

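w4: blank head at (280,96), rest strip centre at column ~276 (edges 222/330), i.e. the gauge axis ~2 mm to tool -x, which matches the numbers. Insert to just short of the pins.

{"name": "jog_arm", "arguments": {
  "targets": [
    [1.5,[-0.21,1.2,0],-0.003],
    [1.5,[-0.21,1.2,0],-0.003],
    [1.5,[-0.21,1.2,1.5],-0.003],
    [1.5,[-0.21,1.2,3],-0.003],
    [1.5,[-0.21,1.2,4.5],-0.003],
    [1.5,[-0.21,1.2,5.5],-0.003],
    [1.5,[-0.21,1.2,6.2],-0.003],
    [1.5,[-0.21,1.2,6.6],-0.003],
    [1.5,[-0.21,1.2,6.6],-0.003],
    [1.5,[-0.21,1.2,6.6],-0.003]
  ]
}}

```text
time_s: 5.7
ee_pos: [0.5243, 0.0259, 0.0624]
eef_rot: [-1.571, 0.0, -1.306]
force: [-0.4, -0.3, -0.3]
grip_width: 0.0211
```

```bash
python3 - <<'E'
from h import *
from station import optics
c,W=wrist("w5");s=optics.camera("side");cv2.imwrite("pics/s5.png",cv2.resize(s["img"][230:370,150:310,::-1],None,fx=4.5,fy=4,interpolation=cv2.INTER_CUBIC))
E
```

```text
t 5.7 ee [0.5243 0.0259 0.0624] [-1.5711e+00  1.0000e-04 -1.3061e+00] F [-0.41 -0.25 -0.25] M [ 0.03  -0.037  0.044] w 0.0211
```

View pics/s5.png

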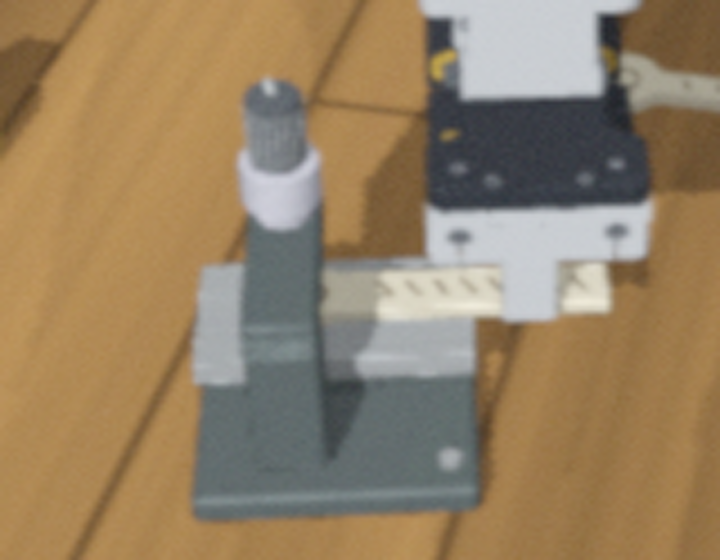

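Side crop: the blank is under the arm between rest and spindle, level, gripper clear. Now lower and push home with a light grip.

{"name": "jog_arm", "arguments": {
  "targets": [
    [1.5,[0,0.2,0],0],
    [1.5,[0,0.25,0.1],0],
    [1.5,[0,0.25,0.2],0],
    [1.5,[0,0.25,0.3],0],
    [1.5,[0,0.25,0.4],0],
    [1.5,[0,0.25,0.4],0],
    [1.5,[0,0.25,0.4],0]
  ],
  "grip_force": 5
}}

```text
time_s: 6.5
ee_pos: [0.5285, 0.0271, 0.0599]
eef_rot: [-1.571, 0.0, -1.306]
force: [0.5, 0.5, -0.7]
grip_width: 0.0223
```

{"name": "jog_arm", "arguments": {
  "targets": [
    [1.5,[0,0,0.1],0],
    [1.5,[0,0,0.2],0],
    [1.5,[0,0,0.25],0],
    [1.5,[0,0,0.25],0]
  ]
}}

```text
time_s: 6.9
ee_pos: [0.53, 0.0276, 0.0596]
eef_rot: [-1.573, 0.0, -1.306]
force: [-5.8, -1.6, 0.9]
grip_width: 0.0219
```

{"name": "jog_arm", "arguments": {
  "targets": [
    [3.5,[0,0,0],0],
    [3.5,[0,0,0],0],
    [3.5,[0,0,0],0],
    [3.5,[0,0,0],0]
  ]
}}

```text
time_s: 7.3
ee_pos: [0.5311, 0.0277, 0.06]
eef_rot: [-1.57, -0.0, -1.306]
force: [0.2, -0.2, 0.6]
grip_width: 0.035
```

```bash
python3 - <<'E'
from h import *
c,W=wrist("w6");yaw=-1.306;o=np.array([.53,.0276,.0596]);held("w6",o,yaw,.042,.052)
E
```

```text
t 7.3 ee [0.5311 0.0277 0.06  ] [-1.5705 -0.     -1.306 ] F [ 0.16 -0.22  0.64] M [-0.016  0.012  0.005] w 0.035
z range along tool z -30.741621285759972 64.4924212801493 height [-11.8, -11.8, nan]
[(-30, 1.0, 21.6), (-22, 1.3, 21.9), (-14, 1.4, 21.7), (-6, 1.4, 21.5), (2, 1.4, 21.2), (10, 1.1, 21.5), (18, 1.8, 22.5), (26, 0.8, 21.6), (34, 0.9, 21.4), (42, 0.8, 22.4), (50, 0.9, 23.5), (58, 0.9, 21.7)]
(array([ 1.4, 16.8]), array([23.5, 95.1]), 0.8)
  return _methods._mean(a, axis=axis, dtype=dtype,
  ret = ret.dtype.type(ret / rcount)
```

View pics/w6.png

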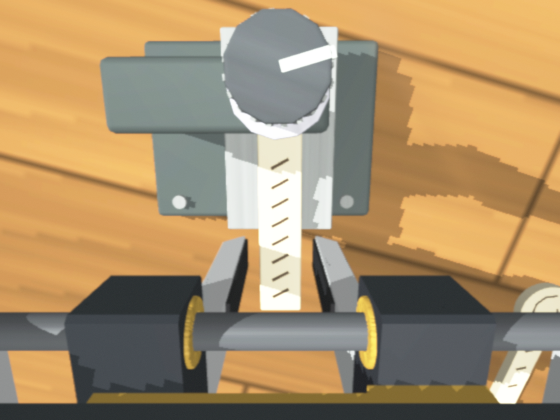

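w6: blank lies on the rest, tail end at (280,308), let go; tail-end position (-109.2 mm) agrees with a home head. Cap at (278,66), white line pointing to (335,50). Lift, go above the cap, and wind the wrist back for the turn.

{"name": "jog_arm", "arguments": {
  "targets": [
    [3.5,[0,-3,0],0],
    [3.5,[0,-7.5,0],0],
    [3.5,[0,-12,0],0],
    [3.5,[0,-16.5,0],0],
    [4,[0,-19,0],-0.14],
    [4,[0,-19,2.5],-0.28],
    [4,[0,-19,5],-0.42],
    [4,[0,-19,7.75],-0.56],
    [4,[0,-19,7.75],-0.7],
    [4,[0,-19,7.75],-0.84]
  ]
}}

```text
time_s: 8.35
ee_pos: [0.6061, 0.0482, 0.2493]
eef_rot: [-1.571, 0.001, -0.46]
force: [0.2, -0.2, 0.6]
grip_width: 0.0401
```

{"name": "jog_arm", "arguments": {
  "targets": [
    [4,[0,0,0],-0.14],
    [4,[0,0,0],-0.28],
    [4,[0,0,0],-0.42],
    [4,[0,0,0],-0.56],
    [4,[0,0,0],-0.7],
    [4,[0,0,0],-0.84],
    [4,[0,0,0],-0.98],
    [4,[0,0,0],-1.12],
    [4,[0,0,0],-1.26],
    [4,[0,0,0],-1.4]
  ]
}}

```text
time_s: 9.35
ee_pos: [0.6057, 0.048, 0.2499]
eef_rot: [-1.571, 0.0, 0.94]
force: [0.3, -0.6, -0.2]
grip_width: 0.0401
```

{"name": "jog_arm", "arguments": {
  "targets": [
    [4,[0,0,0],-0.14],
    [4,[0,0,0],-0.28],
    [4,[0,0,0],-0.42],
    [4,[0,0,0],-0.56],
    [4,[0,0,0],-0.7],
    [4,[0,0,0],-0.84],
    [4,[0,0,0],-0.9],
    [4,[0,0,0],-0.9],
    [4,[0,0,0],-0.9]
  ]
}}

```text
time_s: 10.25
ee_pos: [0.6057, 0.048, 0.2499]
eef_rot: [-1.571, -0.0, 1.832]
force: [-0.1, -0.2, -0.1]
grip_width: 0.0402
```

```bash
python3 - <<'E'
from h import *
c,W=wrist("w7")
from station import ctrl;print(np.round(ctrl.get_obs()["qpos"],3))
im=c["img"];near=np.hypot(W[...,0]-.606,W[...,1]-.048)<.03
m=near&(W[...,2]>.149);p=W[m];print("cap",len(p),np.round(np.median(p,0),4),rect(p))
b=m&(im.min(-1)>170)&(W[...,2]>.152);q=W[b];print("white",len(q),np.round(q.mean(0),4),rect(q) if len(q)>4 else 0)
q=W[near&(W[...,2]>.088)&(W[...,2]<.098)];print("arm",len(q),rect(q) if len(q)>4 else 0)
v=np.argwhere(m);print("px",v.min(0),v.max(0))
E
```

```text
t 10.25 ee [0.6057 0.048  0.2499] [-1.5708 -0.      1.8319] F [-0.05 -0.24 -0.15] M [ 0.087 -0.104 -0.03 ] w 0.0402
[ 0.019  0.413  1.309  0.     1.419 -1.813]
cap 19690 [0.5867 0.0431 0.3462] (array([596.7,  45.6]), array([40.2, 56.7]), 11.8)
white 154 [0.6118 0.0336 0.2534] (array([608. ,  41.3]), array([17.3, 31.9]), 14.6)
arm 739 (array([604. ,  53.1]), array([25.4, 48.6]), 14.8)
px [203 160] [419 411]
```

```bash
python3 - <<'E'
from h import *
for n in("w7","w6"):
    c=dict(np.load(f"pics/{n}.npz"));W=cloud(c,c["T"])
    near=np.hypot(W[...,0]-.606,W[...,1]-.048)<.03
    m=near&(W[...,2]>.151)&(W[...,2]<.16);p=W[m];print(n,"cap",len(p),np.round(np.median(p,0),4),rect(p))
    v=np.argwhere(m);print("px",v.min(0),v.max(0))
E
```

```text
w7 cap 544 [0.6055 0.0467 0.1552] (array([605.9,  46.7]), array([20. , 20.3]), 49.8)
px [203 267] [229 293]
w6 cap 10260 [0.6063 0.0474 0.1552] (array([606. ,  47.4]), array([20.4, 20.9]), 2.9)
px [  8 222] [127 335]
```

View pics/w7.png

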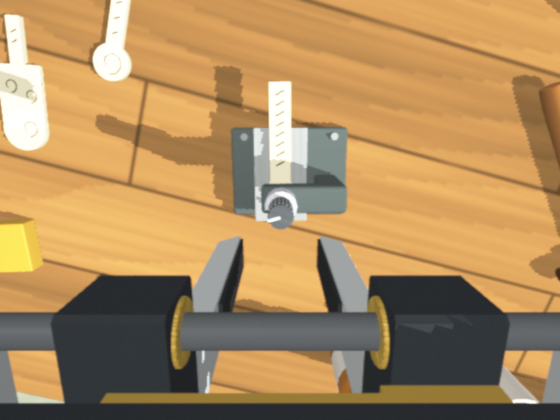

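```bash
python3 - <<'E'
from h import *
np.set_printoptions(suppress=True,precision=5)
for n,ee,yaw in(("w7",(.6057,.048,.2499),1.8319),("w6",(.5311,.0277,.06),-1.306),("w3",(.4862,-.0119,.25),-1.3341)):
    c=dict(np.load(f"pics/{n}.npz"))
    K=c["camera_matrix"];print(n,c["mount"][0],[k for k in c if k not in("img","range_z")])
    Wt=cloud(c,c["mount"]);W=cloud(c,c["T"])
    m=(np.hypot(W[...,0]-.606,W[...,1]-.048)<.03)&(W[...,2]>.151)&(W[...,2]<.16)
    q=Wt[m];v=np.argwhere(m)
    print(" cap tool min/max x",q[:,0].min(),q[:,0].max(),"z",q[:,2].min(),q[:,2].max(),"px",v.min(0),v.max(0))
    f=(Wt[...,1]>-.02)&(Wt[...,1]<.019)&(abs(Wt[...,2])<.02)&(abs(Wt[...,0])<.045)
    for s in(-1,1):
        r=Wt[f&(Wt[...,0]*s>0)];print(" finger",s,len(r),np.percentile(r[:,0],[2,50,98]) if len(r) else'', np.percentile(r[:,2],[2,98]) if len(r) else'')
E
```

```text
w7 [ 1.       0.00054  0.00043 -0.00111] ['camera_matrix', 'mount', 'T']
 cap tool min/max x -0.011071625483636148 0.008925308182000862 z -0.010836448372708044 0.010056621994647241 px [203 267] [229 293]
 finger -1 970 [-0.03275 -0.02392 -0.02123] [-0.00645  0.01027]
 finger 1 963 [0.01855 0.0213  0.03014] [-0.0065   0.01026]
w6 [ 1.       0.00068 -0.00014  0.00111] ['camera_matrix', 'mount', 'T']
 cap tool min/max x -0.009657260004066737 0.01110134998088691 z 0.06738580579710358 0.08815826326933456 px [  8 222] [127 335]
 finger -1 2375 [-0.02737 -0.00893 -0.00038] [-0.01848  0.01904]
 finger 1 2683 [0.00018 0.00985 0.02918] [-0.01864  0.01909]
w3 [ 1.       0.00068 -0.00014  0.00112] ['camera_matrix', 'mount', 'T']
 cap tool min/max x -0.04009140225029182 -0.019421239248197095 z 0.12024165265173457 0.14075427003218194 px [ 12 219] [ 45 249]
 finger -1 2123 [-0.02094 -0.00804 -0.00036] [-0.01871  0.01876]
 finger 1 2406 [0.00019 0.00878 0.02274] [-0.01868  0.01872]
```

w7: jaws straddle the cap axis (cap at (280,216)), blank lying straight on the rest, tail at (280,90). The wrist mount calibration shifts about ±1 mm between calls, but relative to the fingers the cap is within about 0.4 mm. Down and grip.

{"name": "jog_arm", "arguments": {
  "targets": [
    [4,[0.02,4,0],0],
    [4,[0.02,7,0],0],
    [4,[0.02,9,0],0],
    [4,[0.02,10,0],0],
    [4,[0.02,10.4,0],0],
    [4,[0.02,10.4,0],0],
    [4,[0.02,10.4,0],0]
  ]
}}

```text
time_s: 11.0
ee_pos: [0.6062, 0.0482, 0.1471]
eef_rot: [-1.573, 0.0, 1.834]
force: [0.3, -0.4, 0.8]
grip_width: 0.0398
```

{"name": "jog_arm", "arguments": {
  "targets": [
    [2.3,[0,0,0],0],
    [1.5,[0,0,0],0],
    [1.5,[0,0,0],0],
    [1.5,[0,0,0],0],
    [1.5,[0,0,0],0]
  ],
  "grip_force": 25
}}

```text
time_s: 11.5
ee_pos: [0.6058, 0.0483, 0.1463]
eef_rot: [-1.571, -0.0, 1.834]
force: [-1.0, 1.4, 3.2]
grip_width: 0.0194
```

```bash
cat > s.py <<'E'
from station import ctrl;import numpy as np
o=ctrl.get_obs();print({k:np.round(o[k],4).tolist() for k in("time_s","ee_pos","eef_rot","force","moment","qpos","grip_width")},"j6tau",o["tau"][5])
E
python3 s.py
```

```text
{'time_s': 11.5, 'ee_pos': [0.6058, 0.0483, 0.1463], 'eef_rot': [-1.5713, -0.0, 1.8341], 'force': [-0.9782, 1.3532, 3.1642], 'moment': [0.324, 0.0233, -0.0526], 'qpos': [0.0193, 0.4969, 1.4346, 0.0002, 1.2096, -1.8148], 'grip_width': 0.0194} j6tau -0.003064463962800801
```

{"name": "jog_arm", "arguments": {
  "targets": [
    [1.5,[0,-0.02,0],0.1],
    [1.5,[0,0.02,0],0.2],
    [1.5,[0,0.055,0],0.3],
    [1.5,[0,0.09,0],0.4],
    [1.5,[0,0.125,0],0.5],
    [1.5,[0,0.16,0],0.6],
    [1.5,[0,0.195,0],0.7],
    [1.5,[0,0.23,0],0.8],
    [1.5,[0,0.265,0],0.9],
    [1.5,[0,0.3,0],1.0]
  ]
}}

```text
time_s: 12.5
ee_pos: [0.6058, 0.0486, 0.1429]
eef_rot: [-1.571, -0.001, 0.83]
force: [0.2, 3.6, 0.0]
grip_width: 0.0193
```

```bash
python3 s.py
```

```text
{'time_s': 12.5, 'ee_pos': [0.6058, 0.0486, 0.1429], 'eef_rot': [-1.5706, -0.0007, 0.8301], 'force': [0.1913, 3.5965, 0.0493], 'moment': [0.6455, -0.4065, 0.0085], 'qpos': [0.0195, 0.5005, 1.4375, 0.0007, 1.2032, -0.8108], 'grip_width': 0.0193} j6tau -2.0359987020492554
```

{"name": "jog_arm", "arguments": {
  "targets": [
    [1.5,[0,0.035,0],0.1],
    [1.5,[0,0.07,0],0.2],
    [1.5,[0,0.105,0],0.3],
    [1.5,[0,0.14,0],0.4],
    [1.5,[0,0.175,0],0.5],
    [1.5,[0,0.175,0],0.5]
  ]
}}

```text
time_s: 13.1
ee_pos: [0.6059, 0.0486, 0.1411]
eef_rot: [-1.57, -0.001, 0.333]
force: [3.2, 4.3, -0.5]
grip_width: 0.0193
```

```bash
python3 s.py
```

```text
{'time_s': 13.1, 'ee_pos': [0.6059, 0.0486, 0.1411], 'eef_rot': [-1.5703, -0.0007, 0.3326], 'force': [3.1675, 4.343, -0.4536], 'moment': [0.8246, -0.6777, -0.0364], 'qpos': [0.0196, 0.5024, 1.4391, 0.0007, 1.1996, -0.3133], 'grip_width': 0.0193} j6tau 1.830482929944992
```

{"name": "jog_arm", "arguments": {
  "targets": [
    [1.5,[0,0.035,0],0.1],
    [1.5,[0,0.035,0],0.1]
  ]
}}

```text
time_s: 13.3
ee_pos: [0.6059, 0.0486, 0.1408]
eef_rot: [-1.57, -0.001, 0.234]
force: [2.9, 4.4, -1.4]
grip_width: 0.0194
```

```bash
python3 s.py
```

```text
{'time_s': 13.3, 'ee_pos': [0.6059, 0.0486, 0.1408], 'eef_rot': [-1.5703, -0.0007, 0.2342], 'force': [2.9159, 4.4146, -1.3979], 'moment': [0.8591, -0.7553, -0.0493], 'qpos': [0.0195, 0.5028, 1.4394, 0.0007, 1.1989, -0.2149], 'grip_width': 0.0194} j6tau 1.4762281626462936
```

{"name": "jog_arm", "arguments": {
  "targets": [
    [1.5,[0,0.05,0],0.1],
    [1.5,[0,0.05,0],0.1]
  ]
}}

```text
time_s: 13.5
ee_pos: [0.606, 0.0486, 0.1405]
eef_rot: [-1.57, -0.001, 0.134]
force: [2.5, 4.5, -0.2]
grip_width: 0.0193
```

```bash
python3 s.py
```

```text
{'time_s': 13.5, 'ee_pos': [0.606, 0.0486, 0.1405], 'eef_rot': [-1.5702, -0.001, 0.1342], 'force': [2.4749, 4.5278, -0.2306], 'moment': [0.8953, -0.632, -0.0416], 'qpos': [0.0195, 0.5031, 1.4396, 0.0007, 1.198, -0.1149], 'grip_width': 0.0193} j6tau 1.4841782301664352
```

{"name": "jog_arm", "arguments": {
  "targets": [
    [1.5,[0,0.035,0],0.1],
    [1.5,[0,0.035,0],0.1]
  ]
}}

```text
time_s: 13.7
ee_pos: [0.606, 0.0486, 0.1402]
eef_rot: [-1.57, -0.001, 0.034]
force: [2.4, 3.3, -0.3]
grip_width: 0.0192
```

```bash
python3 s.py
```

```text
{'time_s': 13.7, 'ee_pos': [0.606, 0.0486, 0.1402], 'eef_rot': [-1.5702, -0.001, 0.0342], 'force': [2.4258, 3.3371, -0.3049], 'moment': [0.8483, -0.6951, 0.0227], 'qpos': [0.0195, 0.5034, 1.4399, 0.0007, 1.1973, -0.0149], 'grip_width': 0.0192} j6tau 1.5093095228075981
```

{"name": "jog_arm", "arguments": {
  "targets": [
    [1.5,[0,0.035,0],0.1],
    [1.5,[0,0.035,0],0.1]
  ]
}}

```text
time_s: 13.9
ee_pos: [0.606, 0.0485, 0.14]
eef_rot: [-1.57, -0.001, -0.065]
force: [2.8, 3.6, 2.6]
grip_width: 0.02
```

```bash
python3 s.py
```

```text
{'time_s': 13.9, 'ee_pos': [0.606, 0.0485, 0.14], 'eef_rot': [-1.5701, -0.0012, -0.0651], 'force': [2.8134, 3.6489, 2.5746], 'moment': [0.8908, -0.6214, 0.0096], 'qpos': [0.0194, 0.5036, 1.4401, 0.0006, 1.1968, 0.0843], 'grip_width': 0.02} j6tau 1.6639705002307892
```

{"name": "jog_arm", "arguments": {
  "targets": [
    [1.5,[0,0.02,0],0.1],
    [1.5,[0,0.02,0],0.1]
  ]
}}

```text
time_s: 14.1
ee_pos: [0.6061, 0.0486, 0.14]
eef_rot: [-1.57, -0.001, -0.165]
force: [2.5, 5.5, 2.9]
grip_width: 0.0197
```

```bash
python3 s.py
```

```text
{'time_s': 14.1, 'ee_pos': [0.6061, 0.0486, 0.14], 'eef_rot': [-1.57, -0.0013, -0.1647], 'force': [2.5461, 5.5292, 2.9322], 'moment': [0.9238, -0.5237, -0.0063], 'qpos': [0.0195, 0.5036, 1.4401, 0.0006, 1.1964, 0.1839], 'grip_width': 0.0197} j6tau 1.5215592831373215
```

Sinking stopped at z 0.1400 and the push-down rose to about 3 N, so the spindle is clamped and the ratchet starts slipping. I continue turning without sinking and relax the push.

{"name": "jog_arm", "arguments": {
  "targets": [
    [1.5,[0,-0.02,0],0.1],
    [1.5,[0,-0.02,0],0.2],
    [1.5,[0,-0.02,0],0.3],
    [1.5,[0,-0.02,0],0.3]
  ]
}}

```text
time_s: 14.5
ee_pos: [0.6061, 0.0486, 0.14]
eef_rot: [-1.57, -0.001, -0.465]
force: [3.4, 5.1, 1.1]
grip_width: 0.0195
```

```bash
python3 s.py
```

```text
{'time_s': 14.5, 'ee_pos': [0.6061, 0.0486, 0.14], 'eef_rot': [-1.5696, -0.001, -0.4649], 'force': [3.4055, 5.0541, 1.1343], 'moment': [0.8878, -0.7535, -0.04], 'qpos': [0.0195, 0.5036, 1.44, 0.0006, 1.1965, 0.4841], 'grip_width': 0.0195} j6tau 1.6651833057403564
```

{"name": "jog_arm", "arguments": {
  "targets": [
    [1.5,[0,0,0],0.1],
    [1.5,[0,0,0],0.2],
    [1.5,[0,0,0],0.3],
    [1.5,[0,0,0],0.3],
    [1.5,[0,0,0],0.3],
    [1.5,[0,0,0],0.3]
  ]
}}

```text
time_s: 15.1
ee_pos: [0.6062, 0.0485, 0.14]
eef_rot: [-1.569, -0.001, -0.761]
force: [3.8, 4.4, 1.6]
grip_width: 0.0194
```

```bash
python3 s.py
```

```text
{'time_s': 15.1, 'ee_pos': [0.6062, 0.0485, 0.14], 'eef_rot': [-1.5693, -0.0008, -0.7613], 'force': [3.8134, 4.3983, 1.6101], 'moment': [0.8878, -0.7954, 0.0017], 'qpos': [0.0194, 0.5036, 1.4399, 0.0005, 1.1964, 0.7806], 'grip_width': 0.0194} j6tau -0.0019354622054379433
```

Estimated slip is about 0.7 rad. Release, lift and check the marks.

{"name": "jog_arm", "arguments": {
  "targets": [
    [2.6,[0,0,0],0],
    [4,[0,0,0],0],
    [4.5,[0,0,0],0],
    [4.5,[0,-1,0],0],
    [4.5,[0,-4,0],0],
    [4.5,[0,-8,0],0],
    [4.5,[0,-10,-2],0],
    [4.5,[0,-10,-5],0],
    [4.5,[0,-10,-7],0],
    [4.5,[0,-10,-7],0]
  ]
}}

```text
time_s: 16.1
ee_pos: [0.5562, -0.0036, 0.2409]
eef_rot: [-1.57, -0.001, -0.767]
force: [0.3, 0.4, 0.2]
grip_width: 0.0447
```

```bash
python3 - <<'E'
from h import *
c,W=wrist("w8")
m=(np.hypot(W[...,0]-.606,W[...,1]-.048)<.03)&(W[...,2]>.14)&(W[...,2]<.158);v=np.argwhere(m);a,b=v.min(0)-25,v.max(0)+40
a=np.maximum(a,0);print("cap",np.round(np.median(W[m],0),4),rect(W[m]),a,b)
cr=c["img"][a[0]:b[0],a[1]:b[1],::-1];k=560/max(cr.shape[:2])
cv2.imwrite("pics/w8c.png",cv2.resize(cr,None,fx=k,fy=k,interpolation=cv2.INTER_CUBIC))
top=m&(c["img"].min(-1)>180)&(W[...,2]>.146);q=W[top];
u,s,vt=np.linalg.svd(q[:,:2]-q[:,:2].mean(0));print("white",len(q),q.mean(0),"dir deg",np.degrees(np.arctan2(*(q.mean(0)-np.median(W[m&(W[...,2]>.146)],0))[1::-1])),vt[0])
p=dict(np.load("pics/w6.npz"));W6=cloud(p,p["T"])
m6=(np.hypot(W6[...,0]-.606,W6[...,1]-.048)<.03)&(W6[...,2]>.152);q=W6[m6&(p["img"].min(-1)>200)];d=q.mean(0)-W6[m6].mean(0);print("before",len(q),np.degrees(np.arctan2(d[1],d[0])))
E
```

```text
t 16.1 ee [ 0.5562 -0.0036  0.2409] [-1.5704e+00 -1.0000e-03 -7.6710e-01] F [0.27 0.37 0.15] M [-0.019 -0.004 -0.004] w 0.0447
cap [0.606  0.0478 0.1489] (array([606. ,  47.6]), array([20.1, 20. ]), 46.5) [ 78 240] [172 333]
white 85 [0.60198988 0.0508378  0.14890286] dir deg 142.91680027535762 [-0.99918218  0.04043487]
before 847 -65.9616113580176
```

View pics/w8c.png

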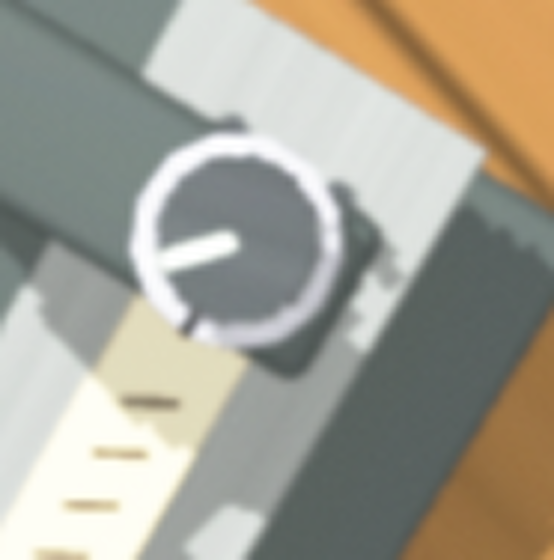

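w8c: white line points to (163,263), black thimble mark at (187,325), about the cap centre (238,240). That is 42° ≈ 0.74 rad of slip, inside 0.25–1.48. The cap sank 6.3 mm. One last check of the blank's pose, then hand in.

```bash
python3 - <<'E'
from h import *
from station import ctrl
c,W=wrist("w9");im=c["img"].astype(int)
m=(im.min(-1)>110)&(np.ptp(im,axis=-1)<100)&(abs(W[...,2]-.0478)<.0025)&(np.hypot(W[...,0]-.606,W[...,1]-.048)<.14)
n,l,s,_=cv2.connectedComponentsWithStats(m.astype(np.uint8));p=W[l==1+s[1:,4].argmax()]
g=(p[:,:2]-[.6058,.0482])*1000;t=.265;gx=g@[np.cos(t),np.sin(t)];gy=g@[-np.sin(t),np.cos(t)]
print(len(p),"tail end gx",gx.min(),"z",np.median(p[:,2]))
for b in(-105,-85,-65,-45,-25):
    k=(gx>b)&(gx<b+6)
    if k.sum()>3:print(b,round(gy[k].min(),1),round(gy[k].max(),1),round(float(np.median(p[k,2])*1000),1))
ok=gx.min()>-112.5 and gx.min()<-106
print(ok)
if ok: print(ctrl.hand_in())
E
```

```text
t 16.15 ee [ 0.557  -0.0028  0.2407] [-1.5701e+00 -9.0000e-04 -7.6680e-01] F [1.24 1.29 0.42] M [-0.033 -0.017 -0.049] w 0.045
1951 tail end gx -109.31198883483323 z 0.047860277842090515
-105 -12.2 9.6 47.9
-85 -12.0 9.7 48.1
-65 -12.0 9.9 47.7
-45 -11.9 9.9 47.8
-25 -11.7 10.0 47.6
True
the job is handed in; nothing more can be done
None
```

I laid the one-headed limb blank flat on the gauge's rest, pushed it home against both stop pins and let go. I then turned the ratchet cap clockwise until it slipped, released it, backed the arm off and handed the job in at about 16 s. No verdict was reported.

Last checks:
- **Blank position:** the tail end is 109.3 mm behind the spindle axis, where a fully home head would put it at 109 mm. The blank is straight along the gauge to within about 0.01 rad and flat. Its sideways offset reads about 1 mm, which is within the camera calibration error.
- **Ratchet slip:** the marks show about 0.74 rad, inside the 0.25–1.48 rad window. The cap sank 6.3 mm before it stopped.
- **Push on the screw:** in the readings I took, it stayed at about 3 N or less. I had no direct reading of the spindle's press on the blank.
- **Other blanks:** I did not touch them, but I did not measure their final positions.

Two readings disagreed. The wrist camera's mount calibration shifted by about ±1 mm between calls, so I centred on the cap relative to the fingers instead. The wrist moment reading was too noisy to show the slip, so I judged it from the cap no longer sinking, the rise in vertical force and the marks.

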